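Trip-test a roller-lever air valve

TASK

Trip-test the roller-lever valve on the small air test rig: turn the butterfly key of the stopcock anticlockwise until it is fully open (wings in line with the pipe), then, with it open, push the roller arm over towards the stopcock until it clicks and let it spring back upright, and then turn the key back clockwise until it is fully shut (wings across the pipe). The wings pass close to the gauge panel: do not lean on the panel, and leave the loose gear, bearing and bottle where they are.

Things in the scene. Friction and masses are not known exactly. Their poses are not given: they have to be found in the camera images.
- test_rig: Fixed air rig. Origin: under the centre of its grey base plate, 120 (x) x 250 (y) x 12 mm, on the bench; z up, -x = front, towards the robot (yaw within 0.25 rad). Rig-frame mm: steel pipe 14 dia. along y at x 0, z 40; inlet block 32 x 26, top z 58, at y 110; brass stopcock body 32 dia., top z 54, at y 45, the key above it; grey valve housing x -16 to 20, y -91 to -49, top z 76.
- key_axis (a point): Point on the key's upright turning axis, at the wings' mid height: rig frame (0, 45, 76) mm. Does not move; its axes are the rig's. The key has a hub 22 mm dia. (z 63 to 85 in the rig frame) and two flat upright wings in one line, each 8 mm thick, reaching 36 mm from the axis, z 65 to 91 mm.
- stopcock_key (a joint): Angle of the steel butterfly key, rad, growing anticlockwise seen from above: 0 = fully shut (stop; wings along the rig's x, across the pipe, one towards the robot, one towards the panel), 1.571 = fully open (stop; wings along the rig's y, in line with the pipe). Starts at 0.2 to 0.7. Stiff to turn (about 0.06 N m); stays where it is left.
- wing_tip (a point): Tip of the wing that points to the robot (rig -x) when shut and to rig -y (towards the roller valve) when open; 36 mm from key_axis, mid height; moves with the key.
- roller_arm (a joint): Angle of the valve's roller arm, rad: 0 = upright at rest, growing as it leans to the rig's +y (towards the stopcock), the only way it yields. Clicks at 0.5; end stop 1.1. A spring brings it back (0.7 N at the roller to start it, 1.3 N at the click). 45 mm from shaft to roller centre; shaft along x at rig frame (-21, -70, 60) mm, on the housing's front.
- roller (a point): Centre of the black roller at the arm's end: 18 mm diameter, 10 mm wide along the rig's x, which is its axis. At rest at rig frame (-32, -70, 105) mm; moves with the arm.
- gauge_panel: Fixed upright grey sheet-metal panel with a round gauge, behind the key. Origin at rig frame (0, 25, 12) mm, axes as the rig's. In the rig frame its front face is at x 43, y -45 to 95, top z 100 mm: 7 mm beyond the wing tips' reach. The gauge, 54 mm dia., stands 9 mm forward of it at y -20, z 64. Must not be pressed by more than 6 N.
- gear_b: Loose small steel gear, 40 mm diameter, 26 mm high, lying beyond one end of the rig; bystander. Origin: centre of underside.
- bearing_b: Loose ball bearing, 47 mm diameter, 14 mm high, lying beyond the other end of the rig; bystander. Origin: centre of underside.
- locker_bottle: Loose small red bottle with black cap, 33 x 36 x 96 mm, standing behind the panel; bystander. Origin: centre of underside.

How it is judged:
On the way, in this order (a step that is already met when the one before it is completed fails the run):
1. the stopcock is fully open (key within 0.17 rad of its open stop) (value of joint stopcock_key above 1.4 rad), for 0.2 s.
2. with the stopcock open, the roller arm is pushed past its click (0.5 rad) (value of joint roller_arm above 0.5 rad and value of joint stopcock_key above 1.35 rad), for 0.1 s.
3. the roller arm has sprung back upright while the stopcock is still open (value of joint roller_arm below 0.1 rad and value of joint stopcock_key above 1.35 rad), for 0.1 s.
At the end, for the whole second after the job is handed in: The stopcock key is fully shut (within 0.12 rad of its stop, wings across the pipe) and the roller arm stands upright at rest (within 0.1 rad) (value of joint stopcock_key below 0.12 rad and value of joint roller_arm below 0.1 rad); the robot touches nothing.
It fails at once if the gauge panel is pressed with more than 6 N (contact force between anything else and gauge_panel above 6 N).
It fails at once if the roller arm is tripped while the stopcock is not open (value of joint roller_arm above 0.5 rad and value of joint stopcock_key below 1.2 rad).
It fails at once if the gear, bearing or bottle is moved more than 20 mm, or the bottle tips (distance of any of gear_b, bearing_b, locker_bottle from where it was at the start of the episode above 0.02 m or angle between locker_bottle's own z axis and vertical above 0.4 rad).
It also fails if it takes over 54 s, if anything falls off the work surface, if the arm or the gripper's body presses on something with over 40 N, if the wrist force passes 120 N, or if a joint passes its speed limit or range.

ROBOT

A 6-joint arm with a two-finger parallel gripper is mounted at the origin on a cart in front of the work surface, level with it; the furniture and walls round the work are solid. World frame = base frame: x ahead of the robot, y to its left, z up, the work surface at z = 0. Lengths are in m, angles in rad, forces in N, time in s.
With the tool pointing down it reaches from about 0.3 to 0.75 m from the base axis. Payload 8.5 kg.
Tool frame: the origin (TCP) lies at the very end of the fingers, on their centre line; the grasp point (between the pads) lies ctrl.hold_point_z behind it (ctrl.hold_point_z is the distance from the TCP to the grasp point, in m); z points along the fingers, y is the line along which they close (so a half turn about z gives the same grasp; the last joint's range is limited). The gripper opens to 85 mm and grips with 20 to 120 N. Pads are 22 mm wide; open, the fingers measure 114 mm over their backs; the gripper's body (76 mm by 85 mm) begins 54 mm behind the grasp point. The pads swing forward as they close: fully open they stand 13 mm farther back than shut.
Start: joints at [-1.348, 0.381, 1.297, -0, 1.464, -0.215], TCP at [0.233, -0.498, 0.231] pointing down, gripper open.
Joint ranges: [-3.11, 3.11], [-0.89, 2.33], [0.22, 2.48], [-1.42, 4.56], [0.17, 2.85], [-2.88, 2.88]. Speed limits (rad/s): [2.39, 2.39, 3.14, 3.14, 3.14, 3.14].

INTERFACE

Orientations are given as a unit quaternion [x, y, z, w].
In Python, from rig import ctrl gives the robot as it stands. The module is installed in compiled form; this text tells all that it offers.
- The arm moves only by the shell command python3 -m creep 'ROWS'. ROWS is rows parted by semicolons, their numbers by spaces, 1 to 5 of them, each of 7 numbers: a rotation vector rx, ry, rz in rad, then dx, dy, dz in m, then the opening from 0.0 (shut) to 1.0 (fully open); each row is the pose to reach, as a shift and turn from the pose commanded when the command began, along the tool's axes at that moment; what a row does not reach only later rows make up. A row lasts 1/10 s, in which the tool goes at most 0.05 m and 0.15 rad, less where a joint would pass 70% of its speed; a pose out of reach is approached as far as the arm can. The fingers move at their own pace and stop on an object; the grip force is fixed at half the most. Time passes only in rows, so rows that do not move let the fingers close. It prints the time, the measured TCP pose, the force, the opening and the grip force at its end.
- ctrl.state(): the state, without advancing time (a new reading comes with each control period).
- ctrl.grab_frame(name): name is "scene" or "top" or "wrist"; returns a dict with "image" (480x640x3 uint8, red, green, blue), "fov_y" (degrees; the focal length in pixels is half the picture's height over the tangent of half this angle, whatever the lens; pixels are square), "cx", "cy" (the principal point, pixels), "camera_from_world" (4x4, takes a point from world to camera coordinates); the wrist camera has in their place "mount" (4x4, takes a point from camera to tool coordinates, whose origin is the TCP and whose axes are the flange's). Camera axes: x right, y down, z forward; pixel columns grow to the right and rows downward; lengths in m; the calibration is good to about 2 mm. A picture is of the moment at which its call begins: read the wrist's pose just before it. There is no depth.
- ctrl.finish_job(): hands the job in; it is judged then, once.
The state is a dict: "time_s": time; "joint_pos": joint angles; "dq": joint speeds; "joint_torque": joint torques, N m; "tool_pos": TCP position; "tcp_rot": TCP orientation; "contact_force": force on the tool from outside, world axes, zero at the start; "ft_torque": the same for the moment, N m; "opening": opening from 0.0 (shut) to 1.0 (fully open); "gripper_force": force on a finger pad.
Only numpy, scipy, OpenCV 4.12 (cv2) and the standard library are available. Lean on these libraries where they do the work, as an engineer would, in place of code of your own. Each camera call takes 0.05 s, during which the arm holds its last target. There are 200 camera calls.

## Working session

There is one attempt and no reset: what is moved stays moved. The work goes in short steps, Python scripts to look and compute and a shell command to move; the robot and the scene stay as the last step left them, time stands still between calls to the robot, and variables do not carry over. Pictures are saved under pics/ and viewed, at most 10 in all, crops included, and the job is handed in when it is done.

```bash
mkdir -p pics; python3 - <<'E'
from rig import ctrl
import cv2,numpy as np
s=ctrl.state();print(s['time_s'],s['tool_pos'],s['tcp_rot'],s['opening'],ctrl.hold_point_z)
for n in("scene","top"):
    f=ctrl.grab_frame(n);cv2.imwrite(f"pics/{n}.png",f["image"][:,:,::-1]);np.savez(f"{n}.npz",**f)
    print(n,f['fov_y'],f['cx'],f['cy'],np.round(f['camera_from_world'],4).tolist())
E
```

```text
0.0 [ 0.23311315 -0.49784599  0.23069966] [ 9.76139285e-01  2.17144115e-01  1.49101652e-06 -7.27764933e-04] 1.0016951416797886 0.0187
scene 50.74524122969436 325.29751622187143 242.87452063313683 [[-0.6164, -0.7872, 0.0193, 0.5978], [-0.447, 0.3296, -0.8316, 0.2449], [0.6483, -0.5212, -0.555, 0.6723], [0.0, 0.0, 0.0, 1.0]]
top 48.22615397340531 316.46991927839866 237.0723739191428 [[0.0173, -0.9998, -0.0139, 0.2911], [-0.9895, -0.0151, -0.1437, 0.6011], [0.1434, 0.0163, -0.9895, 0.8822], [0.0, 0.0, 0.0, 1.0]]
```

View pics/top.png

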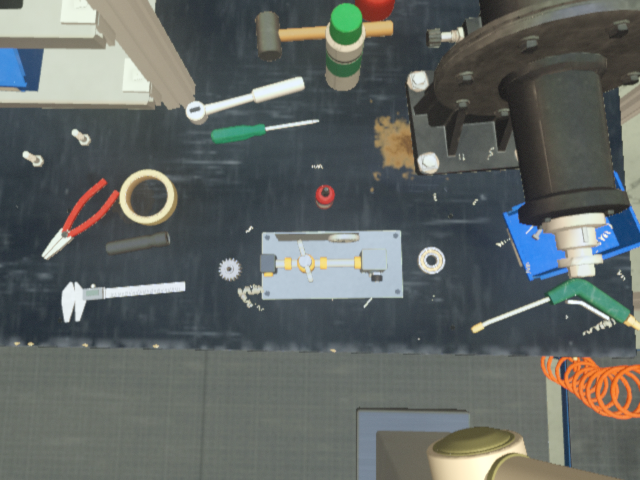

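View pics/scene.png

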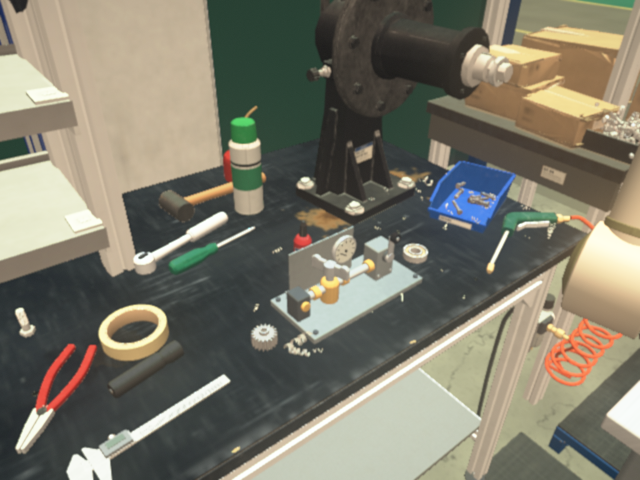

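The top view shows the plate with corners about (262,232), (402,230), (403,298) and (262,299). The key is at about (306,262), the roller at (377,278), the gear at (230,269), the bearing at (431,260) and the bottle at (325,195). Next I'll fit the rig pose.

```bash
cat > h.py <<'E'
import numpy as np,cv2
def cam(n):
    f=np.load(n+".npz");return f
def ray(f,u,v):
    T=f['camera_from_world'];F=240/np.tan(np.radians(f['fov_y'])/2)
    d=T[:3,:3].T@np.array([(u-f['cx'])/F,(v-f['cy'])/F,1]);return -T[:3,:3].T@T[:3,3],d
def onz(f,u,v,z):
    o,d=ray(f,u,v);return o+d*(z-o[2])/d[2]
def proj(f,p):
    T=f['camera_from_world'];F=240/np.tan(np.radians(f['fov_y'])/2)
    c=T[:3,:3]@p+T[:3,3];return np.array([f['cx']+F*c[0]/c[2],f['cy']+F*c[1]/c[2]])
E
python3 - <<'E'
from h import *
f=cam("top");im=f['image'];hsv=cv2.cvtColor(im,cv2.COLOR_RGB2HSV)
roi=np.zeros(im.shape[:2],np.uint8);roi[222:308,252:412]=1
m=((hsv[:,:,2]>115)&(hsv[:,:,1]<90)&(hsv[:,:,0]>80)).astype(np.uint8)*roi
m=cv2.morphologyEx(m,cv2.MORPH_OPEN,np.ones((3,3)))
cs,_=cv2.findContours(m,cv2.RETR_EXTERNAL,cv2.CHAIN_APPROX_NONE);c=max(cs,key=cv2.contourArea)
P=np.array([onz(f,*p[0],0.012)[:2] for p in c],np.float32)
r=cv2.minAreaRect(P);print(r, cv2.boundingRect(c))
b=cv2.boxPoints(r);print(b)
x=im[215:315,215:455][:,:,::-1]
cv2.imwrite("pics/c1.png",cv2.resize(x,None,fx=3.3,fy=3.3,interpolation=cv2.INTER_CUBIC))
g=cam("scene")['image'][220:350,260:440][:,:,::-1]
cv2.imwrite("pics/c2.png",cv2.resize(g,None,fx=4,fy=4,interpolation=cv2.INTER_CUBIC))
# key hypotheses: predicted pixels
(cx,cy),(w,h),a=r
e=b-np.roll(b,1,0);L=max(e,key=np.linalg.norm);L=L*np.sign(L[1]);yaw=np.arctan2(-L[0],L[1]);print("yaw",yaw)
R=np.array([[np.cos(yaw),-np.sin(yaw)],[np.sin(yaw),np.cos(yaw)]])
def W(p): return np.r_[np.array([cx,cy])+R@np.array(p[:2])/1e3,p[2]/1e3]
for n in("top","scene"):
    for nm,p in dict(key=(0,45,91),roller=(-32,-70,105),inlet=(0,110,58)).items(): print(n,nm,proj(cam(n),W(p)),W(p))
E
```

```text
((0.5534846782684326, 0.2742706537246704), (0.11995253711938858, 0.25041693449020386), 1.779589056968689) (261, 230, 142, 69)
[[0.48964903 0.39755616]
 [0.49742565 0.14726004]
 [0.6173203  0.15098515]
 [0.6095437  0.40128127]]
yaw 0.031059679
top key [304.36524558 259.67304018] [0.55208722 0.31924895 0.091     ]
top roller [376.20284049 277.63067431] [0.52367394 0.20331067 0.105     ]
top inlet [266.78521463 262.23517662] [0.55006866 0.3842176  0.058     ]
scene key [330.26875699 260.11105228] [0.55208722 0.31924895 0.091     ]
scene roller [395.18129266 237.23149107] [0.52367394 0.20331067 0.105     ]
scene inlet [298.26260826 292.09150764] [0.55006866 0.3842176  0.058     ]
```

View pics/c1.png

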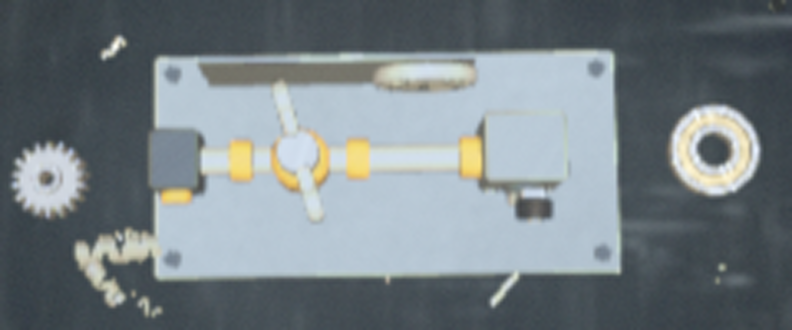

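View pics/c2.png

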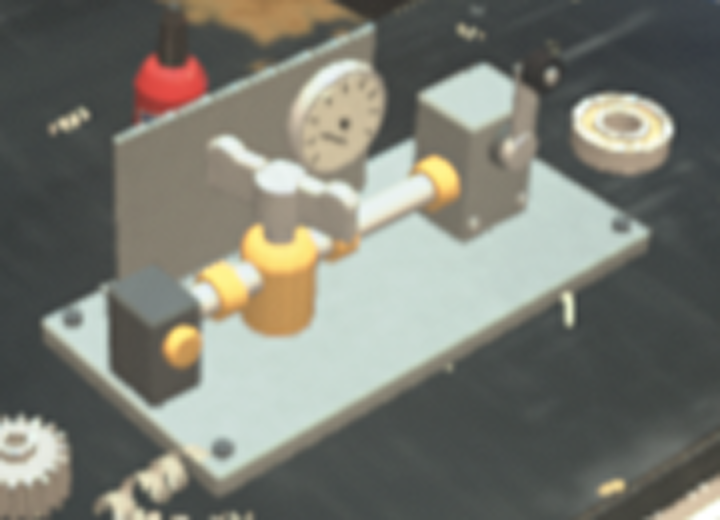

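The fit agrees with the pictures: the predicted hub, roller and inlet positions land within about 1.5 px. The front wing tip is at crop (318,218) and the hub at (298,152), so the key angle is about 0.27 rad. Next is a helper that turns world targets into row numbers.

```bash
cat > go.py <<'E'
import sys,numpy as np
from scipy.spatial.transform import Rotation as R
from rig import ctrl
C=np.array([0.5535,0.2743]);YAW=0.031
def W(x,y,z): return np.r_[C+R.from_euler('z',YAW).as_matrix()[:2,:2]@np.array([x,y])/1e3,z/1e3]
def key(th,r=27,z=70): return W(-r*np.cos(th),45-r*np.sin(th),z),th+YAW
def rows(targets):
    s=ctrl.state();p=s['tool_pos'];r=R.from_quat(s['tcp_rot'])
    print(round(s['time_s'],2),np.round(p,4),np.round(s['contact_force'],1),round(s['opening'],2),'q',np.round(s['joint_pos'],2))
    for q,yaw in targets:
        Rt=R.from_euler('z',yaw)*R.from_euler('x',np.pi)
        print(np.round(np.r_[(r.inv()*Rt).as_rotvec(),r.inv().apply(q-p)],4))
E
python3 - <<'E'
from go import *
t,y=key(.27,27,200); rows([(t,y),key(.27)])
E
```

```text
0.1 [ 0.2331 -0.4979  0.2308] [ 0.2 -0.4 -0.6] 1.0 q [-1.35  0.38  1.3   0.    1.46 -0.22]
[-1.300e-03 -2.000e-04  1.368e-01  6.086e-01 -6.085e-01  3.170e-02]
[-1.300e-03 -2.000e-04  1.368e-01  6.085e-01 -6.083e-01  1.617e-01]
```

```bash
A='python3 -m creep'
$A '0 0 0 .15 -.15 0 .3;0 0 0 .15 -.15 0 .3;0 0 0 .15 -.15 0 .3;0 0 0 .15 -.15 0 .3;0 0 0 .15 -.15 0 .3'
$A '0 0 0 .15 -.15 0 .3;0 0 0 .15 -.15 0 .3;0 0 0 .15 -.15 0 .3;0 0 0 .15 -.15 0 .3;0 0 0 .15 -.15 0 .3'
$A '0 0 0 .15 -.15 0 .3;0 0 0 .15 -.15 0 .3;0 0 0 .15 -.15 0 .3;0 0 0 .15 -.15 0 .3;0 0 0 .15 -.15 0 .3'
python3 - <<'E'
from go import *
rows([key(.27,27,200)])
E
```

```text
time_s: 0.6
tool_pos: [0.306, -0.2946, 0.2313]
tcp_rot: [0.976, 0.219, 0.0, -0.001]
contact_force: [0.2, -0.2, 0.0]
opening: 0.298
gripper_force: 0.0
time_s: 1.1
tool_pos: [0.3782, -0.0958, 0.2313]
tcp_rot: [0.976, 0.219, 0.0, -0.0]
contact_force: [0.1, -1.1, 0.2]
opening: 0.299
gripper_force: 0.0
time_s: 1.6
tool_pos: [0.4508, 0.1037, 0.231]
tcp_rot: [0.976, 0.219, 0.0, -0.0]
contact_force: [0.6, -1.0, -0.4]
opening: 0.301
gripper_force: 0.0
1.6 [0.4508 0.1037 0.231 ] [ 0.6 -1.  -0.4] 0.3 q [-0.03  0.23  1.53  0.    1.39  1.1 ]
[-0.0007 -0.0002  0.141   0.157  -0.1553  0.0311]
```

```bash
A='python3 -m creep'
$A '0 0 .141 .157 -.155 .031 .3;0 0 .141 .157 -.155 .031 .3;0 0 .141 .157 -.155 .031 .3;0 0 .141 .157 -.155 .031 .3;0 0 .141 .157 -.155 .031 .3'
$A '0 0 0 0 0 0 .3;0 0 0 0 0 0 .3'
python3 - <<'E'
from go import *
import cv2
t,y=key(.27,27,200)
rows([(t,y),key(.27)])
f=ctrl.grab_frame("wrist");im=f['image'][:,:,::-1].copy()
s=ctrl.state();Rw=R.from_quat(s['tcp_rot']).as_matrix();F=240/np.tan(np.radians(f['fov_y'])/2)
M=np.linalg.inv(f['mount'])
def pj(w):
    c=M@np.r_[Rw.T@(w-s['tool_pos']),1];return (int(f['cx']+F*c[0]/c[2]),int(f['cy']+F*c[1]/c[2]))
for p in [W(0,45,85),W(-32,-70,105),key(.27,36,91)[0],key(.27,-36,91)[0],W(-60,125,12),W(-60,-125,12)]:
    print(pj(p));cv2.drawMarker(im,pj(p),(0,0,255),0,10,1)
cv2.imwrite("pics/w1.png",im)
E
```

```text
time_s: 2.1
tool_pos: [0.5272, 0.3094, 0.1988]
tcp_rot: [0.989, 0.148, -0.001, 0.0]
contact_force: [-1.0, -0.5, 0.4]
opening: 0.298
gripper_force: 0.0
time_s: 2.3
tool_pos: [0.5266, 0.3065, 0.1997]
tcp_rot: [0.989, 0.148, -0.001, 0.0]
contact_force: [-0.1, 0.3, -0.4]
opening: 0.299
gripper_force: 0.0
2.3 [0.5266 0.3065 0.1997] [-0.1  0.3 -0.4] 0.3 q [ 0.33  0.51  1.18 -0.    1.46  1.61]
[ 0.0005  0.0012 -0.0041  0.0011 -0.0047 -0.0003]
[ 0.0005  0.0012 -0.0041  0.0013 -0.0047  0.1297]
(310, 194)
(458, 286)
(311, 246)
(310, 141)
(210, 219)
(467, 285)
```

View pics/w1.png

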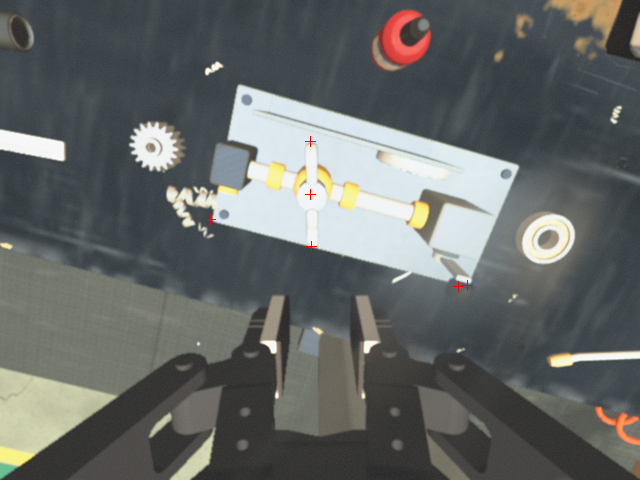

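The wrist view confirms the pose: the hub at (312,194) and wing tips at (310,141) and (311,246) match the predictions. I'll correct by 5 mm and lower the fingers astride the front wing.

```bash
A='python3 -m creep'
$A '0 0 0 .001 -.005 0 .3;0 0 0 .001 -.005 .04 .3;0 0 0 .001 -.005 .08 .3;0 0 0 .001 -.005 .11 .3;0 0 0 .001 -.005 .13 .3'
$A '0 0 0 0 0 0 .3;0 0 0 0 0 0 .25'
python3 - <<'E'
from go import *
rows([key(t) for t in (.27,.42,.57,.72,.87,1.02)])
E
```

```text
time_s: 2.85
tool_pos: [0.5252, 0.3111, 0.0686]
tcp_rot: [0.989, 0.147, -0.001, 0.0]
contact_force: [-0.1, 0.6, 0.1]
opening: 0.302
gripper_force: 0.0
time_s: 3.05
tool_pos: [0.5264, 0.3119, 0.0714]
tcp_rot: [0.989, 0.147, 0.001, -0.0]
contact_force: [-0.4, 0.6, 0.5]
opening: 0.254
gripper_force: 0.0
3.05 [0.5264 0.3119 0.0714] [-0.4  0.6  0.5] 0.25 q [ 0.34  0.64  1.34 -0.    1.16  1.62]
[-0.     -0.0011 -0.005  -0.0003  0.0006  0.0014]
[ 1.00e-04 -1.10e-03 -1.55e-01  0.00e+00  4.60e-03  1.40e-03]
[ 1.00e-04 -1.10e-03 -3.05e-01  1.00e-03  8.50e-03  1.40e-03]
[ 2.00e-04 -1.10e-03 -4.55e-01  2.50e-03  1.23e-02  1.40e-03]
[ 3.00e-04 -1.10e-03 -6.05e-01  4.50e-03  1.58e-02  1.40e-03]
[ 4.00e-04 -1.10e-03 -7.55e-01  7.10e-03  1.89e-02  1.40e-03]
```

```bash
A='python3 -m creep'
$A '0 0 -.15 0 .004 0 .25;0 0 -.3 .001 .008 0 .25;0 0 -.45 .0025 .012 0 .25;0 0 -.6 .0045 .016 0 .25;0 0 -.75 .007 .019 0 .25'
python3 - <<'E'
from go import *
rows([key(t) for t in (1.02,1.17,1.32,1.47,1.57,1.7)])
E
```

```text
time_s: 3.55
tool_pos: [0.5389, 0.2964, 0.0725]
tcp_rot: [0.865, 0.502, 0.002, -0.0]
contact_force: [-0.9, 2.1, -0.7]
opening: 0.248
gripper_force: 0.9
3.55 [0.5389 0.2964 0.0725] [-0.9  2.1 -0.7] 0.25 q [0.31 0.64 1.33 0.   1.17 0.83]
[ 0.0016 -0.0029  0.0016 -0.0005  0.0001  0.0025]
[ 0.0018 -0.0027 -0.1484 -0.0002  0.0041  0.0025]
[ 0.002  -0.0026 -0.2984  0.0007  0.0081  0.0025]
[ 0.0022 -0.0025 -0.4484  0.0021  0.0118  0.0025]
[ 0.0024 -0.0023 -0.5484  0.0034  0.0142  0.0025]
[ 0.0025 -0.0022 -0.6784  0.0054  0.0171  0.0025]
```

```bash
A='python3 -m creep'
$A '0 0 -.15 0 .004 .001 .25;0 0 -.3 .001 .008 .002 .25;0 0 -.45 .002 .012 .002 .25;0 0 -.55 .0034 .0142 .002 .25;0 0 -.55 .0034 .017 .002 .25'
python3 - <<'E'
from go import *
rows([key(1.57)])
E
```

```text
time_s: 4.05
tool_pos: [0.5551, 0.2908, 0.0702]
tcp_rot: [0.698, 0.716, 0.001, 0.0]
contact_force: [-1.6, 1.9, 2.1]
opening: 0.247
gripper_force: 0.8
4.05 [0.5551 0.2908 0.0702] [-1.6  1.9  2.1] 0.25 q [0.29 0.66 1.3  0.   1.18 0.27]
[ 0.0022 -0.0011 -0.0035  0.0016 -0.0021  0.0002]
```

```bash
A='python3 -m creep'
$A '0 0 0 0 .002 0 .25;0 0 0 0 .004 0 .25;0 0 0 0 .004 0 .25' | grep -E 'pos|contact'
$A '0 0 0 0 .002 0 .25;0 0 0 0 .002 0 .25;0 0 0 0 .002 0 .25' | grep -E 'pos|contact'
python3 - <<'E'
from go import *
rows([key(1.57)])
import cv2
f=ctrl.grab_frame("scene")
cv2.imwrite("pics/s2.png",cv2.resize(f['image'][200:350,250:450][:,:,::-1],None,fx=4,fy=4,interpolation=2))
E
```

```text
tool_pos: [0.5591, 0.2906, 0.0687]
contact_force: [0.0, -0.1, -0.2]
tool_pos: [0.5595, 0.2906, 0.0684]
contact_force: [-6.6, -2.2, 4.3]
4.65 [0.5595 0.2906 0.0684] [-6.6 -2.2  4.3] 0.25 q [0.29 0.67 1.28 0.   1.19 0.27]
[-0.0027  0.0006 -0.0045  0.0018 -0.0065 -0.0016]
```

View pics/s2.png

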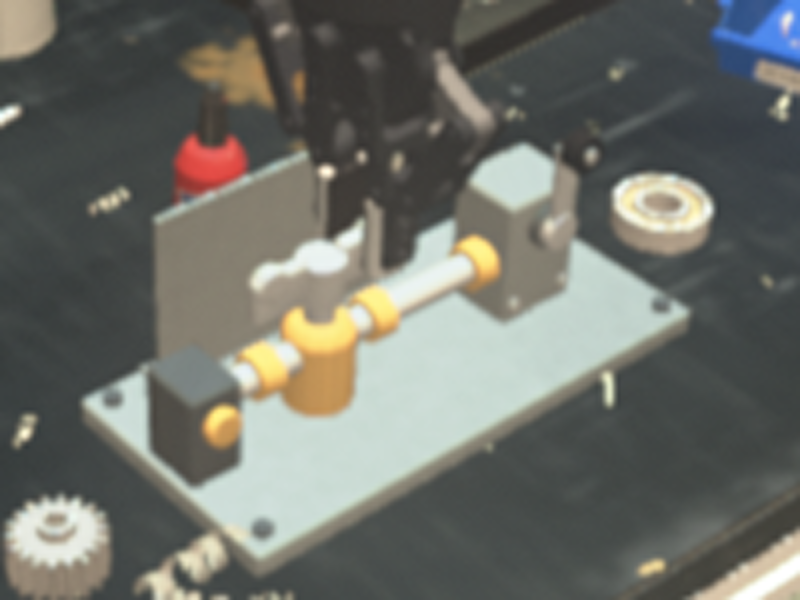

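The scene view shows the wings in line with the pipe, near wing at (350,235) and far wing at (275,285), and the roller arm upright. The force rise shows the key is on its open stop. I'll centre the fingers, lift, then move behind the roller.

```bash
A='python3 -m creep'
$A '0 0 0 0 -.007 0 .25;0 0 0 0 -.007 -.03 .25;0 0 0 0 -.007 -.075 .25;0 0 0 0 -.007 -.09 .25;0 0 0 0 -.007 -.09 0'|grep -E 'pos|contact'
python3 - <<'E'
from go import *
y=YAW+np.pi/2
rows([(W(-38,-108,155),y),(W(-38,-108,92),y),(W(-38,-60,92),y)])
E
```

```text
tool_pos: [0.5546, 0.2909, 0.1611]
contact_force: [1.2, -0.0, 0.1]
5.2 [0.5546 0.2909 0.1611] [ 1.2 -0.   0.1] 0.09 q [ 0.29  0.56  1.19 -0.    1.38  0.27]
[ 0.0059 -0.0015 -0.0053 -0.1248 -0.039   0.0057]
[ 0.0059 -0.0015 -0.0053 -0.1249 -0.0393  0.0687]
[ 0.0059 -0.0015 -0.0053 -0.0769 -0.0396  0.0687]
```

```bash
A='python3 -m creep'
$A '0 0 0 -.04 -.012 0 0;0 0 0 -.08 -.026 0 0;0 0 0 -.125 -.039 0 0;0 0 0 -.125 -.039 0 0;0 0 0 -.125 -.039 0 0'|grep -E 'pos|contact'
$A '0 0 0 0 0 .03 0;0 0 0 0 0 .065 0;0 0 0 0 0 .067 0;0 0 0 0 0 .067 0'|grep -E 'pos|contact|opening'
python3 - <<'E'
from go import *
y=YAW+np.pi/2
rows([(W(-38,-108,92),y),(W(-38,-90,92),y),(W(-38,-60,92),y)])
import cv2
f=ctrl.grab_frame("scene")
cv2.imwrite("pics/s3.png",cv2.resize(f['image'][180:330,290:490][:,:,::-1],None,fx=4,fy=4,interpolation=2))
E
```

```text
tool_pos: [0.5175, 0.1639, 0.1575]
contact_force: [0.1, 0.9, 0.2]
tool_pos: [0.5179, 0.1654, 0.091]
contact_force: [0.4, -0.7, 1.3]
opening: -0.005
6.1 [0.5179 0.1654 0.091 ] [ 0.4 -0.7  1.3] -0.01 q [0.09 0.51 1.52 0.   1.11 0.06]
[-0.0014 -0.     -0.004  -0.0002  0.001  -0.001 ]
[-0.0014 -0.     -0.004   0.0178  0.0009 -0.001 ]
[-0.0014 -0.     -0.004   0.0478  0.0008 -0.001 ]
```

View pics/s3.png

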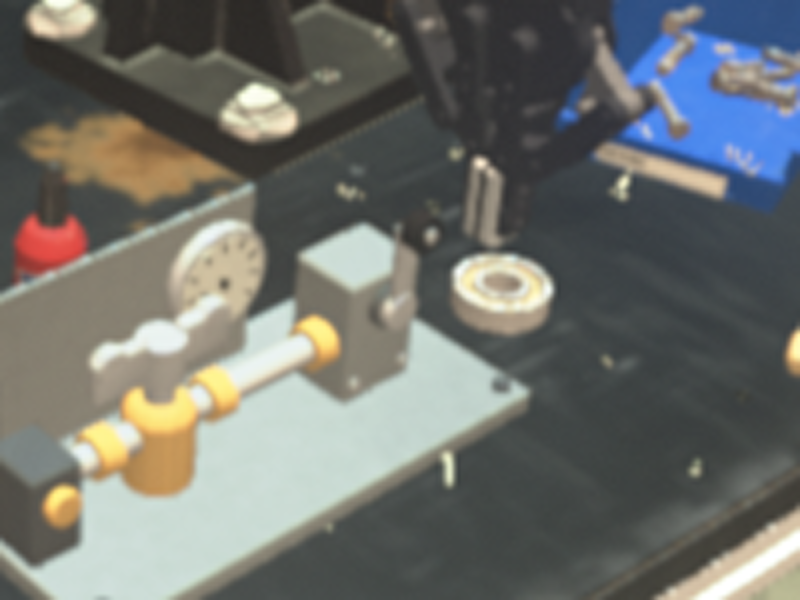

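The view shows the closed fingers at (490,200), behind the roller at (425,235), and the wings still in line with the pipe. I'll push along tool +x.

```bash
A='python3 -m creep'
$A '0 0 0 .015 .001 0 0;0 0 0 .025 .001 0 0;0 0 0 .035 .001 0 0;0 0 0 .042 .001 0 0;0 0 0 .049 .001 0 0'|grep -E 'pos|contact'
$A '0 0 0 0 0 0 0;0 0 0 0 0 0 0;0 0 0 0 0 0 0'|grep -E 'pos|contact'
python3 - <<'E'
from go import *
y=YAW+np.pi/2
rows([(W(-38,-58,92),y)])
import cv2
f=ctrl.grab_frame("scene")
cv2.imwrite("pics/s4.png",cv2.resize(f['image'][180:330,290:490][:,:,::-1],None,fx=4,fy=4,interpolation=2))
E
```

```text
tool_pos: [0.5172, 0.2141, 0.0912]
contact_force: [0.6, -4.3, -2.1]
tool_pos: [0.5176, 0.2134, 0.0915]
contact_force: [-1.3, -2.2, -0.2]
6.95 [0.5176 0.2134 0.0915] [-1.3 -2.2 -0.2] 0.0 q [0.18 0.54 1.48 0.   1.13 0.15]
[ 0.0001 -0.0001 -0.0053  0.0018 -0.0003 -0.0005]
```

View pics/s4.png

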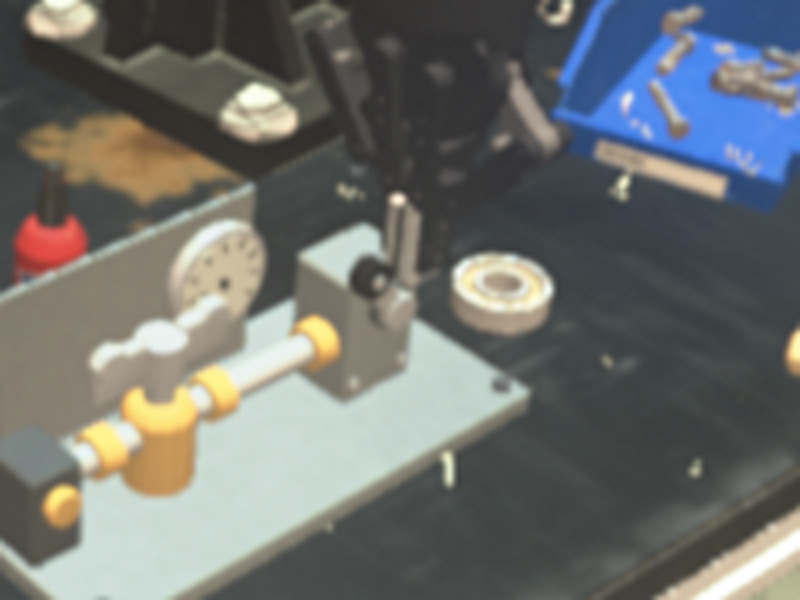

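The roller has moved from (425,235) to (372,275), well past the click. I'll back off, lift and return above the key.

```bash
A='python3 -m creep'
$A '0 0 0 -.02 0 0 0;0 0 0 -.04 0 0 0;0 0 0 -.05 0 0 0;0 0 0 -.05 0 -.04 0;0 0 0 -.05 0 -.07 0'|grep -E 'pos|contact'
python3 - <<'E'
from go import *
t,y=key(1.571,27,160);rows([(t,y),key(1.571)])
import cv2
f=ctrl.grab_frame("scene")
cv2.imwrite("pics/s5.png",cv2.resize(f['image'][180:330,290:490][:,:,::-1],None,fx=4,fy=4,interpolation=2))
E
```

```text
tool_pos: [0.5191, 0.1633, 0.1627]
contact_force: [0.9, 0.4, 0.3]
7.5 [0.5191 0.1633 0.1627] [0.9 0.4 0.3] 0.0 q [0.09 0.43 1.43 0.   1.28 0.06]
[ 1.000e-04 -5.000e-04 -6.300e-03  1.281e-01  3.710e-02  2.800e-03]
[ 1.00e-04 -5.00e-04 -6.30e-03  1.28e-01  3.70e-02  9.28e-02]
```

View pics/s5.png

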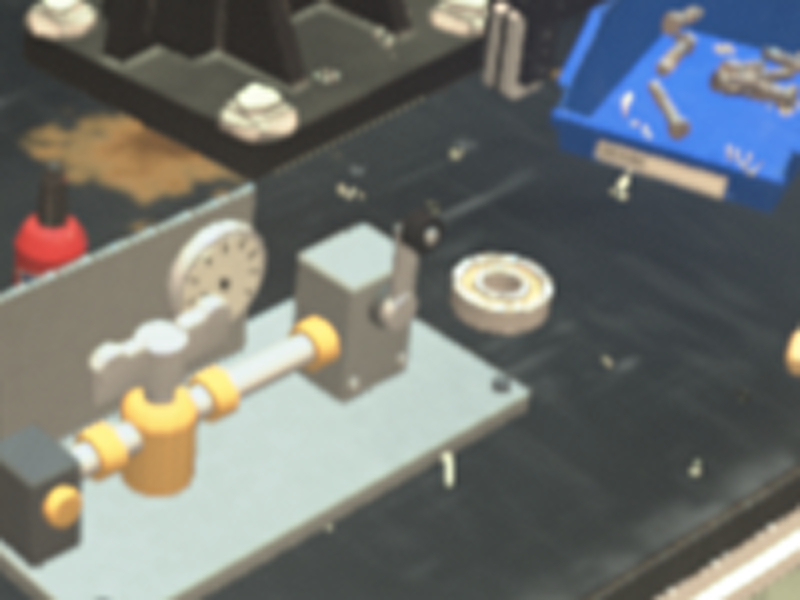

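The roller is upright again at (425,235) and the key is still open. I'll go back over the near wing.

```bash
A='python3 -m creep'
$A '0 0 0 .04 .012 0 .25;0 0 0 .08 .024 0 .25;0 0 0 .128 .037 .003 .25;0 0 0 .128 .037 .003 .25;0 0 0 .128 .037 .003 .25'|grep -E 'pos|contact|opening'
python3 - <<'E'
from go import *
t,y=key(1.571,27,160);rows([(t,y),key(1.571)])
E
```

```text
tool_pos: [0.5522, 0.2933, 0.1577]
contact_force: [0.8, 0.3, 0.0]
opening: 0.25
8.05 [0.5522 0.2933 0.1577] [0.8 0.3 0. ] 0.25 q [0.3  0.57 1.19 0.   1.38 0.27]
[-0.0007  0.0001 -0.0036 -0.001   0.0007 -0.0023]
[-0.0007  0.0001 -0.0036 -0.001   0.0007  0.0877]
```

```bash
A='python3 -m creep'
$A '0 0 0 -.001 0 .03 .25;0 0 0 -.001 0 .06 .25;0 0 0 -.001 0 .087 .25;0 0 0 -.001 0 .087 .25;0 0 0 -.001 0 .087 .25'|grep -E 'pos|contact|opening'
python3 - <<'E'
from go import *
rows([key(t) for t in (1.57,1.42,1.27,1.12,.97,.82)])
E
```

```text
tool_pos: [0.553, 0.2907, 0.0722]
contact_force: [0.4, -0.3, 0.8]
opening: 0.248
8.55 [0.553  0.2907 0.0722] [ 0.4 -0.3  0.8] 0.25 q [0.29 0.65 1.3  0.   1.19 0.27]
[ 0.0004 -0.0001 -0.0054  0.0016 -0.      0.0022]
[ 0.0004 -0.0002  0.1446  0.0018 -0.004   0.0022]
[ 4.000e-04 -2.000e-04  2.946e-01  2.700e-03 -8.000e-03  2.200e-03]
[ 4.000e-04 -2.000e-04  4.446e-01  4.200e-03 -1.180e-02  2.200e-03]
[ 4.000e-04 -3.000e-04  5.946e-01  6.200e-03 -1.530e-02  2.200e-03]
[ 4.000e-04 -3.000e-04  7.446e-01  8.700e-03 -1.840e-02  2.200e-03]
```

```bash
A='python3 -m creep'
$A '0 0 .145 .002 -.004 .001 .25;0 0 .295 .003 -.008 .002 .25;0 0 .445 .004 -.012 .002 .25;0 0 .595 .006 -.015 .002 .25;0 0 .745 .009 -.0185 .002 .25'|grep -E 'pos|contact|opening'
python3 - <<'E'
from go import *
rows([key(t) for t in (.82,.67,.52,.37,.22,.07,0)])
E
```

```text
tool_pos: [0.5352, 0.2994, 0.0719]
contact_force: [0.9, -4.0, 0.5]
opening: 0.249
9.05 [0.5352 0.2994 0.0719] [ 0.9 -4.   0.5] 0.25 q [ 0.32  0.64  1.34 -0.    1.16  1.04]
[ 0.0032 -0.003  -0.006  -0.0009 -0.0004  0.0019]
[ 0.0029 -0.0033  0.144  -0.0006 -0.0044  0.0018]
[ 0.0027 -0.0035  0.294   0.0003 -0.0084  0.0018]
[ 0.0024 -0.0037  0.444   0.0017 -0.0121  0.0018]
[ 0.0022 -0.0039  0.594   0.0037 -0.0156  0.0018]
[ 0.0019 -0.0041  0.744   0.0062 -0.0188  0.0018]
[ 0.0017 -0.0042  0.814   0.0076 -0.0202  0.0018]
```

```bash
A='python3 -m creep'
$A '0 0 .145 0 -.004 .001 .25;0 0 .295 0 -.008 .001 .25;0 0 .445 .0015 -.012 .001 .25;0 0 .595 .0035 -.0155 .001 .25;0 0 .745 .006 -.019 .001 .25'|grep -E 'pos|contact|opening'
python3 - <<'E'
from go import *
rows([key(t) for t in (.07,0)])
E
```

```text
tool_pos: [0.5247, 0.3168, 0.0709]
contact_force: [1.2, -2.0, 0.1]
opening: 0.247
9.55 [0.5247 0.3168 0.0709] [ 1.2 -2.   0.1] 0.25 q [ 0.35  0.64  1.34 -0.    1.16  1.82]
[-0.0003 -0.0042 -0.0009  0.0005  0.0003  0.0009]
[-0.0004 -0.0042  0.0691  0.0006 -0.0016  0.0009]
```

Next I push on to the shut stop in small steps, watching the force.

```bash
A='python3 -m creep'
$A '0 0 .07 0 -.002 0 .25;0 0 .07 0 -.004 0 .25;0 0 .07 0 -.006 0 .25;0 0 .07 0 -.006 0 .25'|grep -E 'pos|contact'
$A '0 0 0 0 -.002 0 .25;0 0 0 0 -.002 0 .25;0 0 0 0 -.002 0 .25'|grep -E 'pos|contact'
python3 - <<'E'
from go import *
rows([key(0)])
E
```

```text
tool_pos: [0.5232, 0.3231, 0.0692]
contact_force: [-0.1, -0.6, 0.4]
tool_pos: [0.5228, 0.3251, 0.0683]
contact_force: [-0.2, -0.1, -0.2]
10.25 [0.5228 0.3251 0.0683] [-0.2 -0.1 -0.2] 0.25 q [0.36 0.65 1.33 0.   1.16 1.9 ]
[-0.0002  0.0001  0.0062  0.0021  0.0068 -0.0017]
```

```bash
A='python3 -m creep'
$A '0 0 0 0 -.001 0 .25;0 0 0 0 -.002 0 .25;0 0 0 0 -.002 0 .25'|grep -E 'pos|contact'
$A '0 0 0 0 -.001 0 .25;0 0 0 0 -.001 0 .25;0 0 0 0 -.001 0 .25'|grep -E 'pos|contact'
```

```text
tool_pos: [0.5226, 0.326, 0.0682]
contact_force: [0.1, -6.3, 3.0]
tool_pos: [0.5226, 0.3261, 0.0682]
contact_force: [-0.2, -11.1, 2.5]
```

At the shut stop: the force is rising with no further motion. I'll centre the fingers, lift clear and look.

```bash
A='python3 -m creep'
$A '0 0 0 -.002 .009 0 .25;0 0 0 -.002 .009 0 .25;0 0 0 -.002 .009 -.04 .25;0 0 0 -.002 .009 -.08 .25;0 0 0 -.002 .009 -.12 .25'|grep -E 'pos|contact'
$A '0 0 0 -.05 0 0 .25;0 0 0 -.1 0 0 .25;0 0 0 -.1 0 0 .25;0 0 0 -.1 0 0 .25'|grep -E 'pos|contact'
python3 - <<'E'
from go import *
import cv2
f=ctrl.grab_frame("top")
cv2.imwrite("pics/t6.png",cv2.resize(f['image'][180:315,215:455][:,:,::-1],None,fx=3.3,fy=3.3,interpolation=2))
E
```

```text
tool_pos: [0.5207, 0.3193, 0.1897]
contact_force: [1.2, -0.7, 0.8]
tool_pos: [0.4205, 0.3157, 0.1889]
contact_force: [0.8, -0.5, -0.4]
```

View pics/t6.png

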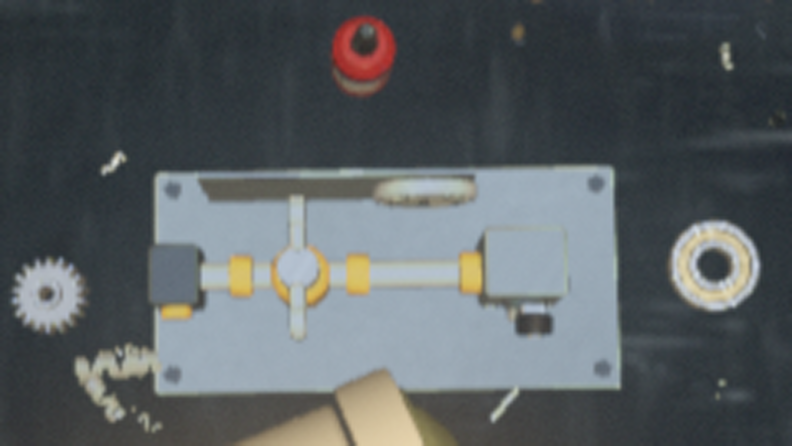

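The wings are across the pipe, from (297,196) to (297,338). The roller is upright at (533,322), and the gear, bearing and bottle haven't moved. The arm is clear of everything.

```bash
python3 -c "
from rig import ctrl
print(ctrl.finish_job())"
```

```text
the job is handed in; nothing more can be done
None
```

Job handed in, with no verdict returned: the stopcock was opened to its stop, the roller arm was pushed past its click and sprang back, and the key was turned back to its shut stop. The gauge panel was not touched and the gear, bearing and bottle stayed put, after about 11 s of robot time.

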